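# Fit the stage's transport lock bolt

## Robot

A 7-joint arm with a two-finger parallel gripper is mounted at the origin on a cart in front of the work surface, level with it; the furniture and walls round the work are solid. World frame = base frame: x ahead of the robot, y to its left, z up, the work surface at z = 0. Lengths are in m, angles in rad, forces in N, time in s.
With the tool pointing down it reaches from about 0.4 to 0.85 m from the base axis. Payload 10.4 kg.
Tool frame: the origin (TCP) lies at the very end of the fingers, on their centre line; the grasp point (between the pads) lies 19 mm behind it; z points along the fingers, y is the line along which they close (so a half turn about z gives the same grasp; the last joint's range is limited). The gripper opens to 85 mm and grips with 20 to 120 N. Pads are 22 mm wide; open, the fingers measure 114 mm over their backs; the gripper's body (76 mm by 85 mm) begins 54 mm behind the grasp point. The pads swing forward as they close: fully open they stand 13 mm farther back than shut.
Start: joints at [-1.223, 0.332, -0.065, 1.46, 0.022, 1.35, -0.088], TCP at [0.226, 0.583, 0.231] pointing down, gripper open.
Joint ranges: [-2.6, 2.6], [-0.5, 2.12], [-1.47, 1.34], [0.16, 2.42], [-1.27, 4.41], [0.06, 2.06], [-2.6, 2.6]. Speed limits (rad/s): [2.22, 2.22, 2.79, 2.79, 3.14, 3.14, 3.14].

## Interface

Orientations are given as a unit quaternion [x, y, z, w].
In Python, from workcell import * gives the robot as it stands. The module is installed in compiled form; this text tells all that it offers.
- The arm moves only by the tool carry_out, never from a script. Its argument "motion" is a list of rows, each an object with "xyz": the shift along the tool's x, y, z in m, a list of three; "angular": the turn, a rotation vector about the tool's x, y, z in degrees, a list of three. A call has 1 to 12 rows; each row is the pose to reach, as a shift and turn from the pose commanded when the call began, along the tool's axes at that moment; what a row does not reach only later rows make up. A row lasts 1/10 s, in which the tool goes at most 50 mm and 8.59 degrees, less where a joint would pass 70% of its speed; a pose out of reach is approached as far as the arm can. A call with a gripper value outside its range is refused whole. "hand" is the opening, from 0 (shut) to 1 (fully open), set as the call begins (left out, the last holds). The fingers move at their own pace and stop on an object; "grip_force" is the grip in N (left out, the last holds). Time passes only in rows, so rows that repeat a pose let the fingers close. It gives the time, the measured TCP pose, the force, the opening and the grip force at its end, in the units of the state.
- get_obs(): the state, without advancing time (a new reading comes with each control period).
- camera(name): name is "side" or "top" or "wrist"; returns a dict with "img" (400x640x3 uint8, red, green, blue), "fx", "fy", "cx", "cy" (pixels), "extrinsics" (4x4, takes a point from camera to world coordinates). Camera axes: x right, y up, looking along -z (the intrinsics and any distortion apply to the point x, -y, -z); pixel columns grow to the right and rows downward; lengths in m; the calibration is good to about 2 mm. A picture is of the moment at which its call begins. There is no depth.
- hand_in(): hands the job in; it is judged then, once.
The state is a dict: "clock": time; "joint_pos": joint angles; "joint_velocities": joint speeds; "tau": joint torques, N m; "position": TCP position; "ee_rot": TCP orientation; "ft_force": force on the tool from outside, world axes, zero at the start; "torque": the same for the moment, N m; "grip_width": opening from 0.0 (shut) to 1.0 (fully open); "grasp_force": force on a finger pad.
Only numpy, scipy, OpenCV 4.12 (cv2) and the standard library are available. Lean on these libraries where they do the work, as an engineer would, in place of code of your own. Each camera call takes 0.05 s, during which the arm holds its last target. There are 200 camera calls.

## Task

Lock the little positioning stage for transport: take the loose steel bolt that stands upright on its red knob, lay it on its side in the two V saddles of the stage's base with its nose towards the yellow keeper but still short of it, and let go so that it settles. Then slide it from the knob end along the saddles through the keeper, fully home with the knob against the first saddle, and leave it lying there. Do not disturb the other things on the table.

Things in the scene. Friction and masses are not known exactly. Their poses are not given: they have to be found in the camera images.
- bolt: loose lock bolt, 187 mm long, upright on its red knob at the start. Origin: centre of the knob's outer end face (on the table at the start); z axis along the bolt to the nose. Knob: 40 mm diameter, z 0 to 22 mm. Steel shank: 20 mm diameter, z 22 to 177, then tapers to a 12 mm wide nose at z 187. About 0.25 kg, balance point about z 92 mm.
- bolt_nose (a point): tip of the bolt's nose, on its axis (bolt z = 187 mm)
- bolt_knob (a point): centre of the knob's inner face, where the shank begins (bolt z = 22 mm)
- stage_lock: fixed grey base plate 215 x 110 x 10 mm that carries the saddles, the stage and the keeper. Origin: on the table, at the middle of the plate's edge under the first saddle's outer face; x axis along the track towards the keeper, z up; the plate spans x 0 to 215 mm. Stage: aluminium block x 120 to 204 mm, y -38 to 38, top z 29.
- saddle_face (a point): on the track's axis at the first saddle's outer face (base x 0, z 45 mm). Two open-topped 90 degree V saddles, x 0 to 22 and 80 to 106 mm, 38 mm wide, mouth 28 mm wide, top edges at z 45; a 20 mm bar lying in them has its axis at y 0, z 45. Home: knob's inner face at this point, nose at x 165 mm.
- keeper (a point): middle of the yellow keeper's opening on the track's axis (base x 139, z 45 mm). The keeper is an arch from x 130 to 148 mm, opening 26 mm wide and up to z 59, 67 mm high over all, with flared guide plates from x 123 mm.
- block: bystander: steel bar block 16 x 80 x 20 mm, origin at the centre of its underside, long along its y
- puck: bystander: blue round specimen mount, 30 mm diameter, 17 mm high, origin at the centre of its underside
- dish: bystander: white shallow dish, 64 mm diameter, 12 mm high, origin at the centre of its underside
- v_rest: bystander: steel V block 50 x 40 x 30 mm, origin at the centre of its underside

How it is judged:
On the way:
1. the bolt lies in both saddles with its nose towards the keeper but short of it (nose 85 to 129 mm along the track), axis within 5 mm of the track's, and the gripper has let go of it (y of bolt_nose in the frame of stage_lock between -0.005 and 0.005 m and z of bolt_nose in the frame of stage_lock between 0.04 and 0.05 m and y of bolt_knob in the frame of stage_lock between -0.005 and 0.005 m and z of bolt_knob in the frame of stage_lock between 0.04 and 0.05 m and x of bolt_nose in the frame of stage_lock between 0.085 and 0.129 m and contact force between the fingers and bolt below 0.2 N), for 0.2 s.
At the end, for the whole second after the job is handed in: the bolt lies in both saddles and through the keeper (axis within 5 mm of the track's, sideways and in height), its knob's inner face within 4 mm of the first saddle, released and at rest (y of bolt_nose in the frame of stage_lock between -0.005 and 0.005 m and z of bolt_nose in the frame of stage_lock between 0.04 and 0.05 m and y of bolt_knob in the frame of stage_lock between -0.005 and 0.005 m and z of bolt_knob in the frame of stage_lock between 0.04 and 0.05 m and x of bolt_knob in the frame of stage_lock above -0.004 m and x of bolt_nose in the frame of stage_lock above 0.155 m and linear speed of bolt below 0.02 m/s and contact force between the fingers and bolt below 0.2 N); the robot touches nothing.
It fails at once if a bystander (steel bar block, blue specimen, dish or V block) is moved by more than 25 mm (distance of any of block, puck, dish, v_rest from where it was at the start of the episode above 0.025 m).
It also fails if it takes over 48 s, if anything falls off the work surface, if the arm or the gripper's body presses on something with over 40 N, if the wrist force passes 120 N, or if a joint passes its speed limit or range.

## Working session

There is one attempt and no reset: what is moved stays moved. The work goes in short steps, Python scripts to look and compute and a tool call to move; the robot and the scene stay as the last step left them, time stands still between calls to the robot, and variables do not carry over. Pictures are saved under pics/ and viewed, at most 11 in all, crops included, and the job is handed in when it is done.

Besides the shell and the picture viewer there is one more tool, called in YAML: its name, and indented under it one key for each argument. carry_out: Moves the arm, as the interface text tells. Its arguments: {"type":"object","properties":{"motion":{"type":"array"},"hand":{"type":"number"},"grip_force":{"type":"number"}},"required":["motion"]}

```bash
mkdir -p pics; cat > h.py <<'E'
from workcell import *
import numpy as np, cv2
from scipy.spatial.transform import Rotation as R
def ray(c,u,v):
    d=np.array([(u-c['cx'])/c['fx'],-(v-c['cy'])/c['fy'],-1.]);E=np.array(c['extrinsics']);d=E[:3,:3]@d
    return E[:3,3],d/np.linalg.norm(d)
def plane(c,u,v,z):
    o,d=ray(c,u,v);return o+d*(z-o[2])/d[2]
def tri(c1,p1,c2,p2):
    o1,d1=ray(c1,*p1);o2,d2=ray(c2,*p2)
    s=np.linalg.lstsq(np.c_[d1,-d2],o2-o1,rcond=None)[0]
    a,b=o1+s[0]*d1,o2+s[1]*d2;return (a+b)/2,np.linalg.norm(a-b)
def proj(c,p):
    E=np.array(c['extrinsics']);q=E[:3,:3].T@(np.asarray(p)-E[:3,3])
    return c['cx']+c['fx']*q[0]/-q[2],c['cy']-c['fy']*q[1]/-q[2]
def save(c,n): cv2.imwrite('pics/'+n,np.ascontiguousarray(c['img'][:,:,::-1]))
E
python3 - <<'E'
from h import *
import pickle
D={}
for n in ['side','top']:
    c=camera(n);D[n]=c;save(c,n+'0.png');print(n,{k:v for k,v in c.items() if k!='img'})
pickle.dump(D,open('d0.pkl','wb'))
print(get_obs())
E
```

```text
side {'fx': 393.0630143602024, 'fy': 393.0630143602024, 'cx': 318.89692624533694, 'cy': 203.72627278362083, 'extrinsics': array([[ 0.99038488,  0.08577175, -0.10854033,  0.47346112],
       [-0.13833266,  0.62177531, -0.77088231, -0.74304746],
       [ 0.00136778,  0.77848485,  0.6276619 ,  0.80815931],
       [ 0.        ,  0.        ,  0.        ,  1.        ]])}
top {'fx': 373.25499369222314, 'fy': 373.25499369222314, 'cx': 323.71140724225734, 'cy': 199.53399046896763, 'extrinsics': array([[-0.01788305,  0.98115586, -0.19238858,  0.41551766],
       [-0.99982771, -0.01659116,  0.00832403,  0.04836044],
       [ 0.00497522,  0.19250429,  0.98128352,  1.04631507],
       [ 0.        ,  0.        ,  0.        ,  1.        ]])}
{'clock': 0.1, 'joint_pos': array([-1.22258453,  0.33282064, -0.06469381,  1.46081707,  0.02157955,
        1.34989363, -0.08852519]), 'joint_velocities': array([ 0.00101689, -0.00119833, -0.00035419, -0.00280351, -0.00138025,
        0.00077261, -0.00065942]), 'tau': array([ 1.49610019e-03, -6.26738906e+01,  4.89488442e-02, -3.92433178e+01,
        1.62364781e-02,  6.70727750e-03,  6.52016638e-06]), 'position': array([0.22636657, 0.58222601, 0.23060721]), 'ee_rot': array([ 1.84353889e-01,  9.82859734e-01, -6.14620981e-04, -9.67903348e-05]), 'ft_force': array([-0.31570856, -0.142167  , -0.40126994]), 'torque': array([0.01540687, 0.04493904, 0.04554296]), 'grasp_force': 0.0, 'grip_width': 1.0008169946080714}
```

View pics/side0.png

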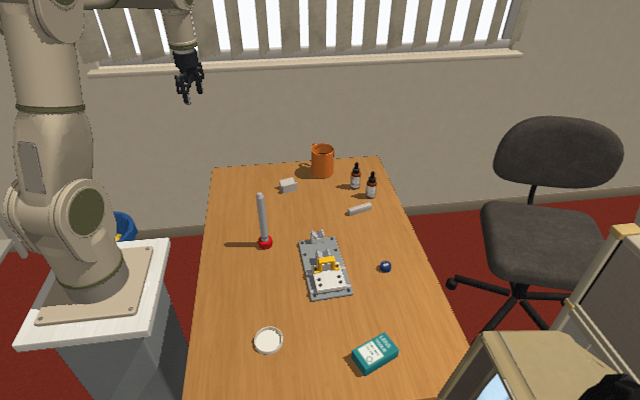

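View pics/top0.png

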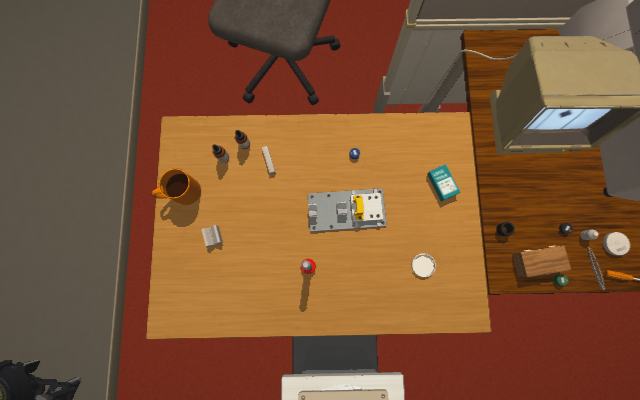

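The side view shows the bolt upright at about (264,220). The stage is at about (325,265), with the first saddle at its far end. In the top view the bolt is at (308,267) and the stage spans (307–385, 190–232), with the track running towards image right (-y) and the keeper at (359,206).

```bash
python3 - <<'E'
from h import *
import pickle
D=pickle.load(open('d0.pkl','rb'))
t,s=D['top'],D['side']
a=cv2.resize(t['img'][180:285,295:395],None,fx=4,fy=4,interpolation=cv2.INTER_CUBIC)
b=cv2.resize(s['img'][190:305,250:350],None,fx=4,fy=4,interpolation=cv2.INTER_CUBIC)
o=np.zeros((460,800,3),np.uint8);o[:420,:400]=a;o[:460,400:]=b
cv2.imwrite('pics/crop.png',o[:,:,::-1])
for n,c in D.items():
    h=cv2.cvtColor(c['img'],cv2.COLOR_RGB2HSV)
    roi=np.zeros(h.shape[:2],np.uint8)
    if n=='top': roi[180:285,295:395]=255
    else: roi[185:305,245:355]=255
    for nm,m in [('red',((h[...,0]<5)|(h[...,0]>174))&(h[...,1]>170)&(h[...,2]>90)),('yel',(abs(h[...,0].astype(int)-23)<5)&(h[...,1]>200)&(h[...,2]>150)),('grey',(h[...,1]<60))]:
        k,l,st,ce=cv2.connectedComponentsWithStats((m*roi).astype(np.uint8))
        for i in range(1,k):
            if st[i,4]>15:
                print(n,nm,st[i],ce[i].round(1))
                if nm=='grey': print(cv2.minAreaRect(np.argwhere(l==i)[:,::-1].astype(np.float32)),)
E
```

```text
side red [258 236  14  13 108] [265.  243.4]
side yel [314 256  25  17 137] [326.5 262.5]
side grey [280 185  17   8 107] [287.9 187.8]
((288.0, 188.5), (7.0, 16.0), 90.0)
side grey [257 192  11  50 320] [262.  216.5]
((261.8902282714844, 216.51220703125), (49.142032623291016, 6.736323833465576), 83.6598129272461)
side grey [348 207   7   8  48] [351.1 210.6]
((351.0, 210.5), (7.0, 6.0), 90.0)
side grey [ 299  229   54   72 2280] [323.7 267.9]
((324.3141174316406, 263.84478759765625), (71.80122375488281, 42.570899963378906), 77.7352294921875)
top red [301 259  14  15  79] [309.6 266.7]
top yel [354 196  10  18 114] [358.9 204.4]
top grey [ 308  189   78   43 2667] [345.2 210. ]
((346.3269348144531, 209.63462829589844), (38.239234924316406, 76.06493377685547), 85.8150863647461)
top grey [302 261   9   9  61] [306.1 264.9]
((306.0, 265.0), (8.0, 8.0), 90.0)
```

View pics/crop.png

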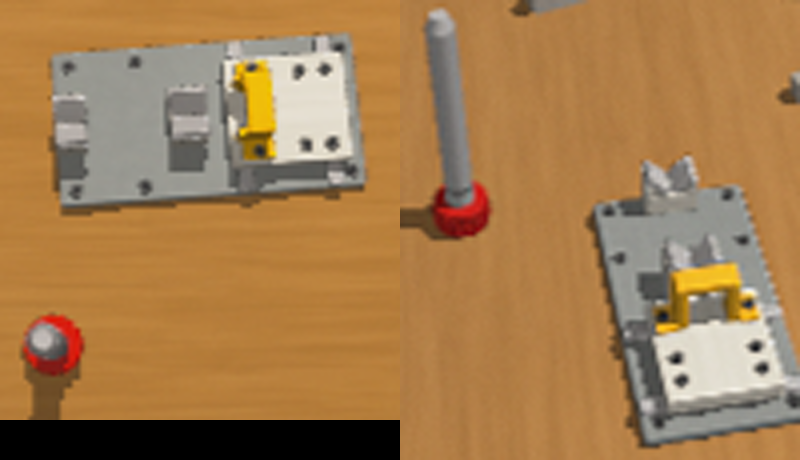

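```bash
python3 - <<'E'
from h import *
import pickle
D=pickle.load(open('d0.pkl','rb'));t,s=D['top'],D['side']
T=lambda x,y:(295+(x+.5)/4-.5,180+(y+.5)/4-.5)
S=lambda x,y:(250+(x-400+.5)/4-.5,190+(y+.5)/4-.5)
print('knob ring top', plane(t,*T(53,345),.011),'side',plane(s,*S(461,212),.011))
print('nose',tri(t,T(41,337),s,S(438,15)))
for n,a,b in [('far-L',(52,56),(735,187)),('near-L',(62,205),(596,207)),('near-R',(365,185),(645,440))]:
    print(n,tri(t,T(*a),s,S(*b)),plane(t,*T(*a),.01))
print('farR',plane(t,*T(350,36),.01))
print('keeper top',tri(t,T(258,108),s,S(708,275)), plane(t,*T(258,108),.067))
for n,p in [('vrest',(212,236)),('block',(268,160)),('puck',(355,154)),('dish',(423,266))]: print(n,plane(t,*p,.015))
E
```

```text
knob ring top [0.43463996 0.08612086 0.011     ] side [0.4326756  0.08065464 0.011     ]
nose (array([0.43432143, 0.08643041, 0.18500631]), np.float64(0.003416551645537878))
far-L (array([0.63533954, 0.08500533, 0.00591431]), np.float64(0.004075438082444202)) [0.63655146 0.08490447 0.01      ]
near-L (array([0.53043363, 0.07909734, 0.00460486]), np.float64(0.0012504428520592507)) [0.53046374 0.07896555 0.01      ]
near-R (array([ 0.5403553 , -0.13327813,  0.00675931]), np.float64(0.00165685188409282)) [ 0.54079728 -0.13269448  0.01      ]
farR [ 0.64753849 -0.12733522  0.01      ]
keeper top (array([ 0.58897589, -0.05425522,  0.06430979]), np.float64(0.0036188844338945264)) [ 0.5866691  -0.05397129  0.067     ]
vrest [0.52042696 0.34958046 0.015     ]
block [0.73615981 0.19759435 0.015     ]
puck [ 0.75008427 -0.05307082  0.015     ]
dish [ 0.42865095 -0.22753883  0.015     ]
```

```bash
cat >> h.py <<'E'
TR=np.array([.05,-.999,0]);TR/=np.linalg.norm(TR);Z=np.array([0,0,1.]);N=np.cross(TR,-Z)*-1
N=np.array([-TR[1],TR[0],0])
def orient(a,tr=TR): # tilt a deg: tool z from down towards track direction
    n=np.array([-tr[1],tr[0],0]);d=np.c_[-tr,n,-Z]
    return R.from_rotvec(-np.radians(a)*n)*R.from_matrix(d)
def go(P,Rt):
    o=get_obs();r0=R.from_quat(o['ee_rot'])
    x=r0.inv().apply(np.asarray(P)-o['position']);w=(r0.inv()*Rt).as_rotvec(degrees=True)
    print('xyz',x.round(4),'ang',w.round(2),'rows',np.linalg.norm(x)/.05,np.linalg.norm(w)/8.59)
E
python3 -c "
from h import *
print(N); go([.5,.16,.33],orient(0))"
```

```text
[0.99874984 0.04998748 0.        ]
xyz [-0.408  -0.2945 -0.099 ] ang [-6.000e-02  4.000e-02  6.589e+01] rows 10.257270267953492 7.670295020861991
```

carry_out:
  motion:
    - {"xyz": [-0.04, -0.03, -0.05], "angular": [0, 0, 8]}
    - {"xyz": [-0.408, -0.2945, -0.099], "angular": [0, 0, 65.9]}
    - {"xyz": [-0.408, -0.2945, -0.099], "angular": [0, 0, 65.9]}
    - {"xyz": [-0.408, -0.2945, -0.099], "angular": [0, 0, 65.9]}
    - {"xyz": [-0.408, -0.2945, -0.099], "angular": [0, 0, 65.9]}
    - {"xyz": [-0.408, -0.2945, -0.099], "angular": [0, 0, 65.9]}
    - {"xyz": [-0.408, -0.2945, -0.099], "angular": [0, 0, 65.9]}
    - {"xyz": [-0.408, -0.2945, -0.099], "angular": [0, 0, 65.9]}
    - {"xyz": [-0.408, -0.2945, -0.099], "angular": [0, 0, 65.9]}
    - {"xyz": [-0.408, -0.2945, -0.099], "angular": [0, 0, 65.9]}
    - {"xyz": [-0.408, -0.2945, -0.099], "angular": [0, 0, 65.9]}
    - {"xyz": [-0.408, -0.2945, -0.099], "angular": [0, 0, 65.9]}

```text
clock: 1.3
position: [0.5017, 0.1563, 0.3306]
ee_rot: [0.692, 0.722, 0.0, 0.001]
ft_force: [-1.7, 1.6, 1.0]
grip_width: 0.997
grasp_force: 0.0
```

```bash
python3 - <<'E'
from h import *
import pickle
c=camera('wrist');save(c,'w1.png');pickle.dump(c,open('w1.pkl','wb'))
o=get_obs();print(o['position'],o['joint_pos'].round(2));print(c['extrinsics'],c['fx'])
go([.5,.16,.33],orient(0))
E
```

```text
[0.50050636 0.1588195  0.33018069] [-0.76  0.06  0.39  1.58 -0.02  1.5  -0.32]
[[ 9.99081743e-01 -4.09487394e-02 -1.26044017e-02  5.00155540e-01]
 [ 4.28430268e-02  9.57449085e-01  2.85404491e-01  2.29828378e-01]
 [ 3.81118737e-04 -2.85682428e-01  9.58324269e-01  4.73431748e-01]
 [ 0.00000000e+00  0.00000000e+00  0.00000000e+00  1.00000000e+00]] 317.3053774336279
xyz [ 0.0012 -0.0005  0.0002] ang [-0.01  0.01 -0.19] rows 0.025943222057580456 0.02261543080822677
```

View pics/w1.png

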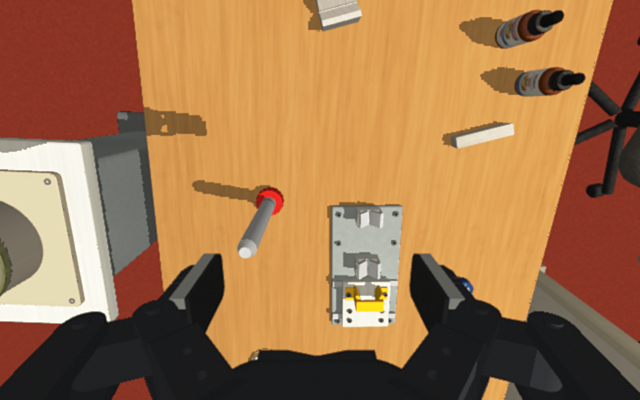

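The wrist view shows the bolt's nose at (248,251), its knob at (269,200), and the plate from (330,205) to (400,327) with the keeper at (369,298).

```bash
python3 - <<'E'
from h import *
import pickle
D=pickle.load(open('d0.pkl','rb'));t,s=D['top'],D['side'];c=pickle.load(open('w1.pkl','rb'))
h=cv2.cvtColor(c['img'],cv2.COLOR_RGB2HSV)
def quad(c,x0,x1,y0,y1):
    h=cv2.cvtColor(c['img'],cv2.COLOR_RGB2HSV)
    m=np.zeros(h.shape[:2],np.uint8);m[y0:y1,x0:x1]=(h[y0:y1,x0:x1,1]<70)*255
    m=cv2.morphologyEx(m,cv2.MORPH_CLOSE,np.ones((9,9)))
    k=max(cv2.findContours(m,cv2.RETR_EXTERNAL,cv2.CHAIN_APPROX_NONE)[0],key=cv2.contourArea)
    return cv2.approxPolyDP(cv2.convexHull(k),6,True)[:,0]
for nm,cc,b in [('w',c,(315,412,190,340)),('t',t,(295,395,180,240))]:
    q=quad(cc,*b)
    for p in q: print(nm,p,plane(cc,*p,.01)[:2].round(4))
m=((h[...,0]<5)|(h[...,0]>174))&(h[...,1]>170)&(h[...,2]>90);m[:,:240]=0;m[:,300:]=0;m[:170]=0;m[230:]=0
ys,xs=np.nonzero(m);print('red',xs.min(),xs.max(),ys.min(),ys.max(),cv2.minEnclosingCircle(np.c_[xs,ys].astype(np.float32)))
T=lambda x,y:(295+(x+.5)/4-.5,180+(y+.5)/4-.5)
print(tri(c,(247,253),t,T(41,337)))
print('knob',plane(c,269.5,200,.013))
a=cv2.resize(c['img'][185:340,230:420],None,fx=4,fy=3.8,interpolation=cv2.INTER_CUBIC)
cv2.imwrite('pics/wc.png',a[:,:,::-1])
E
```

```text
w [401 206] [0.6361 0.087 ]
w [394 322] [ 0.6489 -0.1224]
w [333 324] [ 0.5442 -0.1309]
w [332 206] [0.5303 0.0825]
t [381 188] [ 0.6494 -0.1242]
t [384 226] [ 0.5405 -0.1274]
t [310 230] [0.5329 0.0793]
t [308 194] [0.6354 0.0839]
red 256 282 188 214 ((269.0423278808594, 200.90274047851562), 13.498045921325684)
(array([0.43660537, 0.08622398, 0.18625843]), np.float64(0.0013335516551102973))
knob [0.43502605 0.08895512 0.013     ]
```

View pics/wc.png

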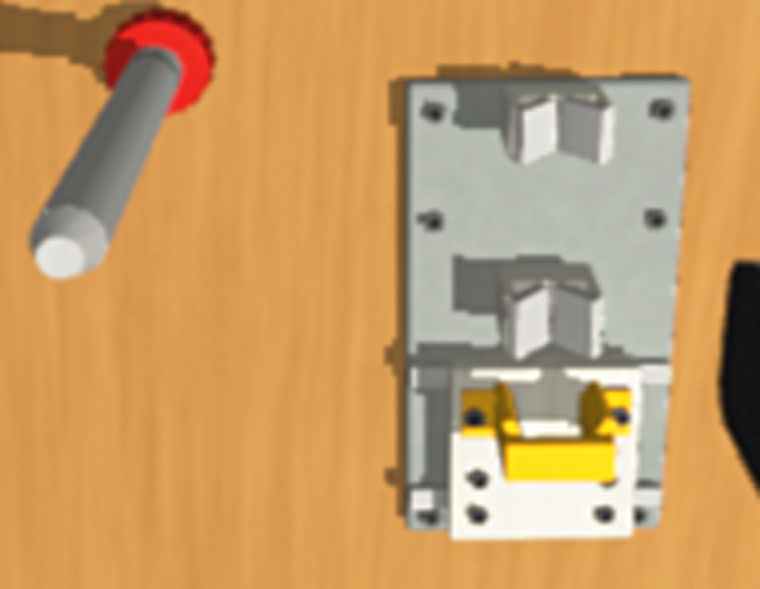

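The enlarged view shows V valleys at crop (557,97)–(555,155) and (548,283)–(548,350). The plate corners are at (405,78), (688,78), (407,528) and (660,528).

```bash
python3 - <<'E'
from h import *
import pickle
c=pickle.load(open('w1.pkl','rb'))
W=lambda x,y:(230+(x+.5)/4-.5,185+(y+.5)/3.8-.5)
for n,p,z in [('TL',(405,78),.01),('TR',(688,78),.01),('BL',(407,528),.01),('BR',(660,528),.01),('v1a',(557,97),.031),('v1b',(554,155),.031),('v2a',(548,283),.031),('v2b',(547,350),.031),
 ('s1TLfront',(520,163),.010),('s1topL',(507,90),.045),('s1topR',(605,90),.045),('s2topL',(510,280),.045),('s2topR',(597,280),.045),('kL',(507,441),.067),('kR',(614,441),.067)]:
    print(n,plane(c,*W(*p),z).round(4))
print('nose',W(58,257))
D=pickle.load(open('d0.pkl','rb'));
T=lambda x,y:(295+(x+.5)/4-.5,180+(y+.5)/4-.5);S=lambda x,y:(250+(x-400+.5)/4-.5,190+(y+.5)/4-.5)
print(tri(c,W(60,255),D['top'],T(41,337)),tri(c,W(60,255),D['side'],S(438,15)))
# saddle 1 height: its outer-top tips in wrist vs side
print(tri(c,W(507,90),D['side'],S(645,168)),tri(c,W(605,90),D['side'],S(690,158)))
E
```

```text
TL [0.5285 0.0838 0.01  ]
TR [0.6369 0.0884 0.01  ]
BL [ 0.5414 -0.1301  0.01  ]
BR [ 0.6504 -0.1255  0.01  ]
v1a [0.5835 0.0851 0.031 ]
v1b [0.5845 0.0611 0.031 ]
v2a [0.5872 0.0057 0.031 ]
v2b [ 0.5895 -0.0248  0.031 ]
s1TLfront [0.5756 0.049  0.01  ]
s1topL [0.5629 0.0917 0.045 ]
s1topR [0.5976 0.0932 0.045 ]
s2topL [0.5702 0.0135 0.045 ]
s2topR [0.6026 0.0148 0.045 ]
kL [ 0.5709 -0.0444  0.067 ]
kR [ 0.6104 -0.0427  0.067 ]
nose (244.125, 252.26315789473685)
(array([0.43540652, 0.08678737, 0.18592517]), np.float64(0.0013177811786179456)) (array([0.43354338, 0.08642591, 0.18464133]), np.float64(0.0019087393345239767))
(array([0.5659939 , 0.0871011 , 0.03090192]), np.float64(0.002113920118078225)) (array([0.60020228, 0.08973493, 0.03426431]), np.float64(0.00023190045777217295))
```

```bash
sed -i 's/^TR=np.array.*$/TR=np.array([.0535,-.9986,0]);TR\/=np.linalg.norm(TR);Z=np.array([0,0,1.])\nO=np.array([.5835,.0845,0])/' h.py
python3 -c "
from h import *
r=orient(75);zt=r.as_matrix()[:,2];G=np.array([.4348,.0868,.126]);print(r.as_matrix())
go(G+zt*(.019-.12),r)"
```

```text
[[-1.38463744e-02  9.98567941e-01  5.16753727e-02]
 [ 2.58448401e-01  5.34982825e-02 -9.64542564e-01]
 [-9.65925826e-01 -5.55111512e-17 -2.58819045e-01]]
xyz [ 0.0287 -0.0696  0.178 ] ang [ -0.27 -74.99  -0.33] rows 3.866460436880169 8.73046615361084
```

carry_out:
  motion:
    - {"xyz": [0.0287, -0.0696, 0.178], "angular": [-0.27, -75, -0.33]}
    - {"xyz": [0.0287, -0.0696, 0.178], "angular": [-0.27, -75, -0.33]}
    - {"xyz": [0.0287, -0.0696, 0.178], "angular": [-0.27, -75, -0.33]}
    - {"xyz": [0.0287, -0.0696, 0.178], "angular": [-0.27, -75, -0.33]}
    - {"xyz": [0.0287, -0.0696, 0.178], "angular": [-0.27, -75, -0.33]}
    - {"xyz": [0.0287, -0.0696, 0.178], "angular": [-0.27, -75, -0.33]}
    - {"xyz": [0.0287, -0.0696, 0.178], "angular": [-0.27, -75, -0.33]}
    - {"xyz": [0.0287, -0.0696, 0.178], "angular": [-0.27, -75, -0.33]}
    - {"xyz": [0.0287, -0.0696, 0.178], "angular": [-0.27, -75, -0.33]}
    - {"xyz": [0.0287, -0.0696, 0.178], "angular": [-0.27, -75, -0.33]}
    - {"xyz": [0.0287, -0.0696, 0.178], "angular": [-0.27, -75, -0.33]}
    - {"xyz": [0.0287, -0.0696, 0.178], "angular": [-0.27, -75, -0.33]}

```text
clock: 2.55
position: [0.4293, 0.1856, 0.1531]
ee_rot: [0.546, 0.577, -0.416, 0.442]
ft_force: [-0.2, -0.4, -0.3]
grip_width: 0.997
grasp_force: 0.0
```

```bash
cat > pre.py <<'E'
from h import *
r=orient(75);zt=r.as_matrix()[:,2];G=np.array([.4348,.0868,.126])
o=get_obs();print(o['position'],o['joint_pos'].round(2))
go(G+zt*(.019-.12),r);go(G+zt*.019,r)
c=camera('wrist');save(c,'w2.png')
print(proj(c,[.4348,.0868,.187]),proj(c,[.4348,.0868,.1]))
E
python3 pre.py
```

```text
[0.42934014 0.1855631  0.15314899] [-1.17  0.77  0.27  1.6   0.58  1.86 -0.98]
xyz [0.0006 0.0002 0.0016] ang [ 0.19 -0.25 -0.06] rows 0.033950924831546936 0.03687946841756305
xyz [ 1.000e-04 -2.000e-04  1.216e-01] ang [ 0.19 -0.25 -0.06] rows 2.4314349053326945 0.03687946841756305
(np.float64(314.40502741484954), np.float64(273.8447195480344)) (np.float64(314.2358714546487), np.float64(166.51640693794405))
```

View pics/w2.png

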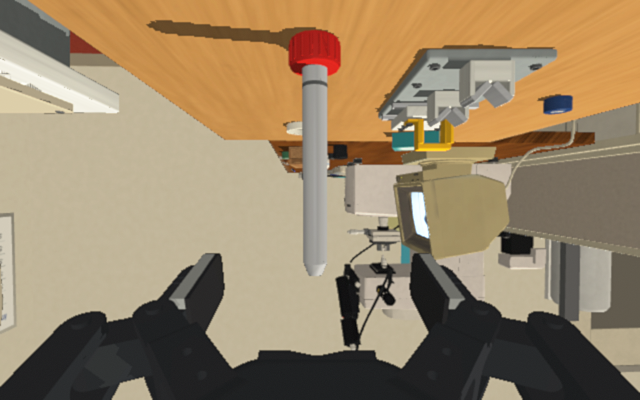

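The wrist view shows the bolt centred between the fingers, with its nose at (315,274) as predicted. I'm going in and closing the gripper.

carry_out:
  motion:
    - {"xyz": [0, 0, 0.04]}
    - {"xyz": [0, 0, 0.07]}
    - {"xyz": [0, 0, 0.1]}
    - {"xyz": [0, 0, 0.121]}
    - {"xyz": [0, 0, 0.121]}
    - {"xyz": [0, 0, 0.121]}

```text
validation failed for argument at $.mo...
```

carry_out:
  motion:
    - {"xyz": [0, 0, 0]}
    - {"xyz": [0, 0, 0]}
    - {"xyz": [0, 0, 0]}
    - {"xyz": [0, 0, 0]}
    - {"xyz": [0, 0, 0]}
    - {"xyz": [0, 0, 0]}
    - {"xyz": [0, 0, 0]}
    - {"xyz": [0, 0, 0]}
  hand: 0
  grip_force: 80

```text
validation failed for argument at $.mo...
```

```bash
python3 - <<'E'
from h import *
import pickle
c=camera('wrist');save(c,'w3.png');o=get_obs();print(o['position'],o['grip_width'],o['grasp_force'],o['ft_force'])
r=orient(75);zt=r.as_matrix()[:,2];G=np.array([.4348,.0868,.126]);go(G+zt*.019,r)
E
```

```text
[0.42944003 0.18540345 0.15343333] 0.9967748468538955 0.0 [ 0.3928787  -0.02166979  0.3330613 ]
xyz [ 0.0004 -0.0003  0.1215] ang [ 0.16 -0.24 -0.08] rows 2.4297626549557307 0.03522834487685775
```

Rows need "angular" as well.

carry_out:
  motion:
    - {"xyz": [0, 0, 0.04], "angular": [0, 0, 0]}
    - {"xyz": [0, 0, 0.07], "angular": [0, 0, 0]}
    - {"xyz": [0, 0, 0.1], "angular": [0, 0, 0]}
    - {"xyz": [0, 0, 0.121], "angular": [0, 0, 0]}
    - {"xyz": [0, 0, 0.121], "angular": [0, 0, 0]}
    - {"xyz": [0, 0, 0.121], "angular": [0, 0, 0]}

```text
clock: 3.25
position: [0.4358, 0.0688, 0.1216]
ee_rot: [0.546, 0.577, -0.417, 0.442]
ft_force: [0.1, 1.2, 0.2]
grip_width: 0.997
grasp_force: 0.0
```

carry_out:
  motion:
    - {"xyz": [0, 0, 0], "angular": [0, 0, 0]}
    - {"xyz": [0, 0, 0], "angular": [0, 0, 0]}
    - {"xyz": [0, 0, 0], "angular": [0, 0, 0]}
    - {"xyz": [0, 0, 0], "angular": [0, 0, 0]}
    - {"xyz": [0, 0, 0], "angular": [0, 0, 0]}
    - {"xyz": [0, 0, 0], "angular": [0, 0, 0]}
    - {"xyz": [0, 0, 0], "angular": [0, 0, 0]}
    - {"xyz": [0, 0, 0], "angular": [0, 0, 0]}
  hand: 0
  grip_force: 80

```text
clock: 4.05
position: [0.4357, 0.0687, 0.121]
ee_rot: [0.545, 0.577, -0.418, 0.443]
ft_force: [-0.7, 0.5, 1.9]
grip_width: 0.203
grasp_force: 77.9
```

```bash
python3 - <<'E'
from h import *
c=camera('wrist');save(c,'w3.png');o=get_obs();print(o['position'],o['grip_width'],o['grasp_force'],o['ft_force'],o['joint_pos'].round(2))
r=orient(75);zt=r.as_matrix()[:,2];G=np.array([.4348,.0868,.126]);go(G+zt*.019,r)
E
```

```text
[0.43565959 0.06874039 0.12099042] 0.21022243285090336 77.91611194610596 [-2.13786589  0.84967212  1.39491187] [-1.09  0.72  0.3   1.83  0.65  1.66 -1.02]
xyz [-0.0002  0.0001  0.0002] ang [0.18 0.   0.04] rows 0.006149387180081229 0.02107663137719833
```

```bash
python3 - <<'E'
from h import *
r=orient(-15);zt=r.as_matrix()[:,2];g=O+.051*TR
for z in (.17,):
    P=g+[0,0,z]+zt*.019;print(P);go(P,r)
E
```

```text
[0.58596533 0.03848355 0.15164741]
xyz [-0.0396  0.1484  0.0295] ang [ 0.11 90.    0.17] rows 3.127116453862492 10.477478083155034
```

carry_out:
  motion:
    - {"xyz": [-0.03, 0, -0.008], "angular": [0, 0, 0]}
    - {"xyz": [-0.068, 0, -0.018], "angular": [0, 0, 0]}
    - {"xyz": [-0.097, 0.0, -0.026], "angular": [0, 8, 0]}
    - {"xyz": [-0.09, 0.04, -0.01], "angular": [0, 16, 0]}
    - {"xyz": [-0.08, 0.07, 0.0], "angular": [0, 24, 0]}
    - {"xyz": [-0.07, 0.1, 0.01], "angular": [0, 32, 0]}
    - {"xyz": [-0.06, 0.125, 0.02], "angular": [0, 40, 0]}
    - {"xyz": [-0.05, 0.14, 0.025], "angular": [0, 48, 0]}
    - {"xyz": [-0.045, 0.1484, 0.03], "angular": [0, 56, 0]}
    - {"xyz": [-0.04, 0.1484, 0.03], "angular": [0, 64, 0]}
    - {"xyz": [-0.04, 0.1484, 0.03], "angular": [0, 72, 0]}
    - {"xyz": [-0.04, 0.1484, 0.03], "angular": [0, 80, 0]}

```text
clock: 5.3
position: [0.5863, 0.0377, 0.1523]
ee_rot: [0.686, 0.726, 0.033, -0.033]
ft_force: [-0.8, -0.0, -3.8]
grip_width: 0.203
grasp_force: 78.4
```

```bash
python3 - <<'E'
from h import *
r=orient(-15);zt=r.as_matrix()[:,2];g=O+.051*TR
go(g+[0,0,.15]+zt*.019,r);print(get_obs()['grip_width'])
E
```

```text
xyz [-0.0011 -0.0004  0.0207] ang [0.09 9.69 0.2 ] rows 0.41397256257103293 1.1286856475919511
0.20315338676736536
```

carry_out:
  motion:
    - {"xyz": [-0.001, 0, 0.01], "angular": [0, 5, 0]}
    - {"xyz": [-0.001, -0.0004, 0.02], "angular": [0.1, 9.7, 0.2]}
    - {"xyz": [-0.001, -0.0004, 0.02], "angular": [0.1, 9.7, 0.2]}
    - {"xyz": [-0.001, -0.0004, 0.02], "angular": [0.1, 9.7, 0.2]}

```text
clock: 5.7
position: [0.5853, 0.0382, 0.1314]
ee_rot: [0.683, 0.72, 0.086, -0.093]
ft_force: [0.4, 0.1, -3.1]
grip_width: 0.206
grasp_force: 78.4
```

```bash
python3 - <<'E'
from h import *
import pickle
r=orient(-15);zt=r.as_matrix()[:,2];g=O+.051*TR
go(g+[0,0,.15]+zt*.019,r)
D={n:camera(n) for n in ('side','top','wrist')};pickle.dump(D,open('d1.pkl','wb'))
out=np.zeros((520,800,3),np.uint8)
s=D['side']['img'];u,v=map(int,proj(D['side'],g+[0,0,.1]));a=cv2.resize(s[v-65:v+65,u-50:u+50],None,fx=4,fy=4,interpolation=cv2.INTER_CUBIC)
out[:,:400]=a;print('side off',u-50,v-65)
t=D['top'];u,v=map(int,proj(t,g+[0,0,.15]));out[:400,400:]=cv2.resize(t['img'][v-50:v+50,u-60:u+40],None,fx=4,fy=4,interpolation=cv2.INTER_CUBIC);print('top off',u-60,v-50)
cv2.imwrite('pics/h1.png',out[:,:,::-1]);save(D['wrist'],'w4.png')
E
```

```text
xyz [ 0.0004  0.0007 -0.0002] ang [-0.19  0.43 -0.09] rows 0.01565951260304564 0.05547595113678971
side off 270 160
top off 266 151
```

View pics/h1.png

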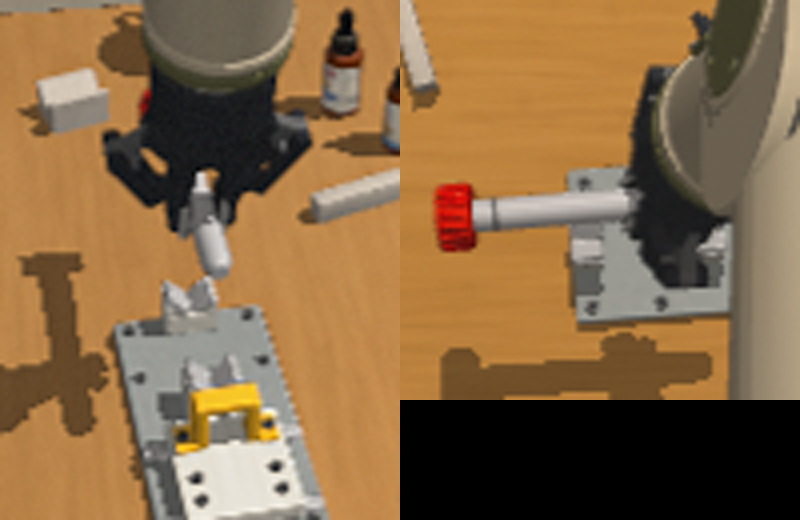

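View pics/w4.png

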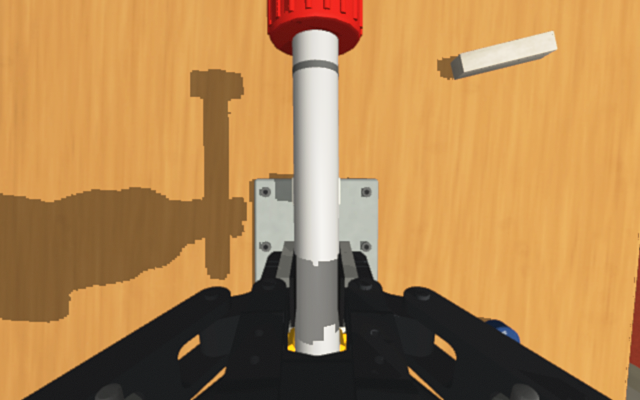

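The bolt is level over the track: in the side crop the nose is at (218,268), in the top crop the knob's inner edge is at (474,213), and in the wrist view the knob's inner face is at (316,48). Next I check its pose numerically.

```bash
python3 - <<'E'
from h import *
import pickle
D=pickle.load(open('d1.pkl','rb'));s,t,w=D['side'],D['top'],D['wrist']
T=lambda x,y:(266+(x-400+.5)/4-.5,151+(y+.5)/4-.5);S=lambda x,y:(270+(x+.5)/4-.5,160+(y+.5)/4-.5)
def tf(p): d=p-O;return np.array([d@TR,d@N,p[2]]).round(4)
k,e=tri(t,T(474,214),w,(316,40));print('knob inner',tf(k),e)
r,e=tri(t,T(494,213),w,(316,65));print('ring',tf(r),e)
o,d=ray(s,*S(217,268));x=(O+.112*TR-o)@TR/(d@TR);print('nose ray at x=112:',tf(o+d*x))
print('predicted', [proj(w,O-.053*TR+[0,0,.15])])
# saddle tops: front lips of both saddles on known-lateral planes (side view, y=+-14 lateral)
for nm,p,lat in [('s1L',(165,285),-.016),('s1R',(212,279),.016),('kp',(193,390),-.0195),('kp',(258,384),.0195)]:
    o,d=ray(s,*S(*p));x=((O+lat*N-o)@N)/(d@N);print(nm,tf(o+d*x))
E
```

```text
knob inner [-0.0531  0.0008  0.1524] 0.0010361056684915987
ring [-0.041   0.0004  0.1557] 0.002151582218058995
nose ray at x=112: [ 0.112  -0.0027  0.1511]
predicted [(np.float64(313.07807967668936), np.float64(43.520950712403845))]
s1L [-0.0051 -0.016   0.0325]
s1R [0.0079 0.016  0.0445]
kp [ 0.1203 -0.0195  0.0538]
kp [0.1386 0.0195 0.0705]
```

carry_out:
  motion:
    - {"xyz": [-0.007, 0, 0.026], "angular": [0, 0, 0]}
    - {"xyz": [-0.014, 0, 0.052], "angular": [0, 0, 0]}
    - {"xyz": [-0.02, 0, 0.076], "angular": [0, 0, 0]}
    - {"xyz": [-0.0243, 0, 0.0908], "angular": [0, 0, 0]}
    - {"xyz": [-0.0243, 0, 0.0908], "angular": [0, 0, 0]}
    - {"xyz": [-0.0243, 0, 0.0908], "angular": [0, 0, 0]}

```text
clock: 6.45
position: [0.5861, 0.0386, 0.0388]
ee_rot: [0.682, 0.72, 0.088, -0.093]
ft_force: [-0.3, -0.6, -2.4]
grip_width: 0.206
grasp_force: 78.5
```

carry_out:
  motion:
    - {"xyz": [-0.001, 0, 0.0039], "angular": [0, 0, 0]}
    - {"xyz": [-0.001, 0, 0.0039], "angular": [0, 0, 0]}
    - {"xyz": [-0.001, 0, 0.0039], "angular": [0, 0, 0]}

```text
clock: 6.75
position: [0.5858, 0.0381, 0.0345]
ee_rot: [0.682, 0.72, 0.088, -0.093]
ft_force: [-0.1, -0.8, -2.8]
grip_width: 0.212
grasp_force: 78.5
```

carry_out:
  motion:
    - {"xyz": [-0.001, 0, 0.0039], "angular": [0, 0, 0]}
    - {"xyz": [-0.001, 0, 0.0039], "angular": [0, 0, 0]}
    - {"xyz": [-0.001, 0, 0.0039], "angular": [0, 0, 0]}

```text
clock: 7.05
position: [0.5853, 0.0382, 0.0297]
ee_rot: [0.682, 0.72, 0.087, -0.094]
ft_force: [0.5, 0.4, -2.5]
grip_width: 0.207
grasp_force: 78.5
```

carry_out:
  motion:
    - {"xyz": [-0.0005, 0, 0.0019], "angular": [0, 0, 0]}
    - {"xyz": [-0.0005, 0, 0.0019], "angular": [0, 0, 0]}
    - {"xyz": [-0.0005, 0, 0.0019], "angular": [0, 0, 0]}

```text
clock: 7.35
position: [0.5856, 0.0382, 0.0289]
ee_rot: [0.682, 0.72, 0.088, -0.094]
ft_force: [-4.9, -1.1, 8.3]
grip_width: 0.202
grasp_force: 79.9
```

Contact at axis height of about 47–48 mm matches the given 45 mm, with a small sideways push from one V flank. I'll ease 2 mm sideways, check, then release.

carry_out:
  motion:
    - {"xyz": [0, -0.002, 0], "angular": [0, 0, 0]}
    - {"xyz": [-0.0003, -0.002, 0.001], "angular": [0, 0, 0]}
    - {"xyz": [-0.0003, -0.002, 0.001], "angular": [0, 0, 0]}

```text
clock: 7.65
position: [0.5851, 0.0381, 0.0285]
ee_rot: [0.682, 0.72, 0.089, -0.093]
ft_force: [1.1, -0.9, 9.8]
grip_width: 0.208
grasp_force: 80.0
```

carry_out:
  motion:
    - {"xyz": [0, 0, 0], "angular": [0, 0, 0]}
    - {"xyz": [0, 0, 0], "angular": [0, 0, 0]}
    - {"xyz": [0, 0, 0], "angular": [0, 0, 0]}
    - {"xyz": [0, 0, 0], "angular": [0, 0, 0]}
    - {"xyz": [0, 0, 0], "angular": [0, 0, 0]}
    - {"xyz": [0, 0, 0], "angular": [0, 0, 0]}
    - {"xyz": [0, 0, 0], "angular": [0, 0, 0]}
    - {"xyz": [0, 0, 0], "angular": [0, 0, 0]}
  hand: 0.6

```text
clock: 8.45
position: [0.5834, 0.038, 0.0268]
ee_rot: [0.682, 0.72, 0.087, -0.094]
ft_force: [0.6, -1.0, -0.8]
grip_width: 0.605
grasp_force: 0.0
```

```bash
python3 - <<'E'
from h import *
import pickle
D={n:camera(n) for n in ('side','top','wrist')};pickle.dump(D,open('d2.pkl','wb'))
save(D['wrist'],'w5.png');o=get_obs();print(o['position'],o['grip_width'],o['ft_force'])
w=D['wrist'];print(proj(w,O-.053*TR+[0,0,.045]),proj(w,O-.041*TR+[0,0,.045]))
E
```

```text
[0.58346178 0.03805455 0.02683116] 0.5988447926746964 [-0.04851736  0.34851994 -0.28401062]
(np.float64(318.20671327167844), np.float64(38.956143442958364)) (np.float64(318.2147289640945), np.float64(67.24736841008519))
```

View pics/w5.png

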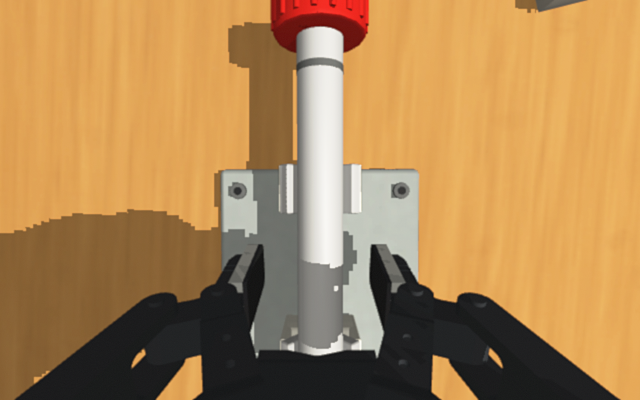

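The bolt lies in both saddles and is released: the shank is centred at about (320,180) and the knob's inner face is at (319,45). Retract, close the fingers and go behind the knob.

carry_out:
  motion:
    - {"xyz": [0.008, 0, -0.03], "angular": [0, 0, 0]}
    - {"xyz": [0.018, 0, -0.067], "angular": [0, 0, 0]}
    - {"xyz": [0.028, 0, -0.105], "angular": [0, 0, 0]}
    - {"xyz": [0.028, 0, -0.105], "angular": [0, 0, 0]}

```text
clock: 9.0
position: [0.5867, 0.0383, 0.1413]
ee_rot: [0.682, 0.72, 0.091, -0.091]
ft_force: [1.7, -0.2, -0.1]
grip_width: 0.596
grasp_force: 0.0
```

```bash
python3 - <<'E'
from h import *
import pickle
t=camera('top');s=camera('side')
for n,c in (('t',t),('s',s)):
    h=cv2.cvtColor(c['img'],cv2.COLOR_RGB2HSV)
    m=((h[...,0]<5)|(h[...,0]>174))&(h[...,1]>170)&(h[...,2]>90)
    u,v=map(int,proj(c,O-.064*TR+[0,0,.045]));r=np.zeros_like(m);r[v-20:v+20,u-20:u+20]=1
    ys,xs=np.nonzero(m&r);print(n,(u,v),xs.mean(),ys.mean(),xs.min(),xs.max(),ys.min(),ys.max())
    if n=='t':
        for x in (xs.min()-.5,xs.max()+.5):
            d=plane(c,x,ys.mean(),.055)-O;print('knob end x',d@TR,d@N)
r=orient(0)
go(O-.12*TR+[0,0,.13],r)
E
```

```text
t (283, 211) 284.19417475728153 211.79611650485438 281 288 205 219
knob end x -0.07234988054599538 -0.0013735570065632925
knob end x -0.05091237099463539 -0.002889579529772499
s (312, 213) 313.3666666666667 212.86666666666667 307 318 208 220
xyz [0.1589 0.0018 0.0483] ang [-0.000e+00 -1.471e+01  1.000e-02] rows 3.3218023730814847 1.7125675520687724
```

carry_out:
  motion:
    - {"xyz": [0.04, 0, 0.005], "angular": [0, -5, 0]}
    - {"xyz": [0.08, 0, 0.015], "angular": [0, -10, 0]}
    - {"xyz": [0.12, 0, 0.03], "angular": [0, -14.7, 0]}
    - {"xyz": [0.159, 0, 0.048], "angular": [0, -14.7, 0]}
    - {"xyz": [0.159, 0, 0.048], "angular": [0, -14.7, 0]}
    - {"xyz": [0.159, 0, 0.048], "angular": [0, -14.7, 0]}
    - {"xyz": [0.159, 0, 0.048], "angular": [0, -14.7, 0]}
  hand: 0

```text
clock: 9.8
position: [0.5748, 0.2023, 0.1286]
ee_rot: [0.689, 0.725, -0.002, -0.001]
ft_force: [0.7, -0.4, 0.3]
grip_width: 0.003
grasp_force: 0.0
```

```bash
python3 - <<'E'
from h import *
r=orient(0)
P=O-.12*TR-.0015*N
go(P+[0,0,.03],r);print(get_obs()['grip_width'],get_obs()['position'])
E
```

```text
xyz [0.002  0.0012 0.0986] ang [-0.19  0.07 -0.11] rows 1.9719477113552666 0.02634340124573413
0.0029115727229357563 [0.57477968 0.20232612 0.12857539]
```

carry_out:
  motion:
    - {"xyz": [0.002, 0.001, 0.04], "angular": [0, 0, 0]}
    - {"xyz": [0.002, 0.001, 0.08], "angular": [0, 0, 0]}
    - {"xyz": [0.002, 0.001, 0.0985], "angular": [0, 0, 0]}
    - {"xyz": [0.002, 0.001, 0.0985], "angular": [0, 0, 0]}
    - {"xyz": [0.002, 0.001, 0.0985], "angular": [0, 0, 0]}

```text
clock: 10.3
position: [0.5762, 0.2049, 0.0316]
ee_rot: [0.689, 0.725, -0.001, -0.0]
ft_force: [0.1, -0.3, 0.5]
grip_width: -0.003
grasp_force: 0.0
```

carry_out:
  motion:
    - {"xyz": [-0.012, 0, 0], "angular": [0, 0, 0]}
    - {"xyz": [-0.022, 0, 0], "angular": [0, 0, 0]}
    - {"xyz": [-0.028, 0, 0], "angular": [0, 0, 0]}
    - {"xyz": [-0.032, 0, 0], "angular": [0, 0, 0]}
    - {"xyz": [-0.036, 0, 0], "angular": [0, 0, 0]}
    - {"xyz": [-0.04, 0, 0], "angular": [0, 0, 0]}
    - {"xyz": [-0.044, 0, 0], "angular": [0, 0, 0]}
    - {"xyz": [-0.048, 0, 0], "angular": [0, 0, 0]}
    - {"xyz": [-0.052, 0, 0], "angular": [0, 0, 0]}
    - {"xyz": [-0.056, 0, 0], "angular": [0, 0, 0]}
    - {"xyz": [-0.06, 0, 0], "angular": [0, 0, 0]}

```text
clock: 11.4
position: [0.5788, 0.1465, 0.0311]
ee_rot: [0.688, 0.726, -0.0, -0.001]
ft_force: [0.8, 5.4, 2.8]
grip_width: -0.003
grasp_force: 2.5
```

```bash
cat > look.py <<'E'
from h import *
import sys
t=camera('top');s=camera('side');o=get_obs();d=o['position']-O;print('tcp track',d@TR,d@N,d[2],o['ft_force'])
def crop(c,p,w,h):
    u,v=map(int,proj(c,p));return cv2.resize(c['img'][v-h:v+h,u-w:u+w],None,fx=4,fy=4,interpolation=cv2.INTER_CUBIC),(u-w,v-h)
a,oa=crop(s,O+.06*TR+[0,0,.05],50,60);b,ob=crop(t,O+.04*TR+[0,0,.05],50,60)
cv2.imwrite('pics/'+sys.argv[1],np.hstack([a,b])[:,:,::-1]);print(oa,ob)
h=cv2.cvtColor(t['img'],cv2.COLOR_RGB2HSV)
m=((h[...,0]<5)|(h[...,0]>174))&(h[...,1]>170)&(h[...,2]>90)
u,v=map(int,proj(t,O-.02*TR+[0,0,.045]));r=np.zeros_like(m);r[v-20:v+20,u-35:u+25]=1
ys,xs=np.nonzero(m&r)
if len(xs):
  for x in (xs.min()-.5,xs.max()+.5):
    q=plane(t,x,ys.mean(),.055)-O;print('knob end x',q@TR,q@N)
E
python3 look.py p1.png
```

```text
tcp track -0.06113838497449067 -0.0013872908134096246 0.031006818140162096 [0.82074375 0.99649758 1.80085962]
(270, 181) (272, 148)
```

carry_out:
  motion:
    - {"xyz": [-0.004, 0, 0], "angular": [0, 0, 0]}
    - {"xyz": [-0.008, 0, 0], "angular": [0, 0, 0]}
    - {"xyz": [-0.012, 0, 0], "angular": [0, 0, 0]}
    - {"xyz": [-0.016, 0, 0], "angular": [0, 0, 0]}
    - {"xyz": [-0.019, 0, 0], "angular": [0, 0, 0]}
    - {"xyz": [-0.022, 0, 0], "angular": [0, 0, 0]}
    - {"xyz": [-0.022, 0, 0], "angular": [0, 0, 0]}

```text
clock: 12.2
position: [0.5799, 0.1236, 0.0309]
ee_rot: [0.688, 0.726, -0.001, -0.001]
ft_force: [1.2, 2.3, 0.6]
grip_width: 0.001
grasp_force: 1.0
```

```bash
python3 look.py p2.png
```

```text
tcp track -0.0391745814186261 -0.0018287123981378462 0.030627482589777058 [0.48775602 1.60260351 0.65118063]
(270, 181) (272, 148)
```

View pics/p2.png

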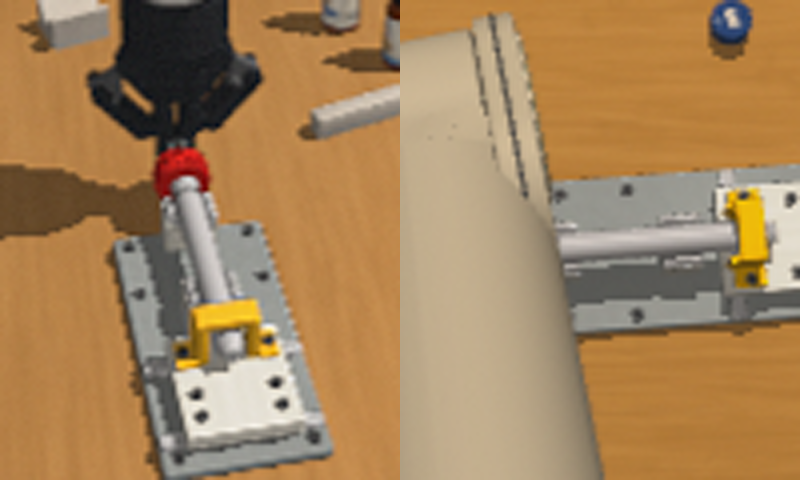

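The bolt is through the keeper: its nose is at side crop (230,345) and it protrudes past the arch at about (770,232) in the top crop. A few millimetres are left, so I'll push gently until the force rises.

carry_out:
  motion:
    - {"xyz": [-0.002, 0, 0], "angular": [0, 0, 0]}
    - {"xyz": [-0.004, 0, 0], "angular": [0, 0, 0]}
    - {"xyz": [-0.004, 0, 0], "angular": [0, 0, 0]}

```text
clock: 12.6
position: [0.5798, 0.1198, 0.0306]
ee_rot: [0.688, 0.726, -0.001, -0.001]
ft_force: [-0.4, 1.1, 1.0]
grip_width: 0.002
grasp_force: 0.6
```

carry_out:
  motion:
    - {"xyz": [-0.002, 0, 0], "angular": [0, 0, 0]}
    - {"xyz": [-0.002, 0, 0], "angular": [0, 0, 0]}

```text
clock: 12.8
position: [0.5799, 0.1178, 0.0307]
ee_rot: [0.688, 0.726, -0.001, -0.001]
ft_force: [-0.1, 1.3, -0.3]
grip_width: -0.002
grasp_force: 0.4
```

carry_out:
  motion:
    - {"xyz": [-0.002, 0, 0], "angular": [0, 0, 0]}
    - {"xyz": [-0.002, 0, 0], "angular": [0, 0, 0]}

```text
clock: 13.0
position: [0.5801, 0.1164, 0.0308]
ee_rot: [0.688, 0.726, -0.001, -0.001]
ft_force: [-0.7, 2.9, -0.8]
grip_width: -0.0
grasp_force: 1.2
```

carry_out:
  motion:
    - {"xyz": [-0.002, 0, 0], "angular": [0, 0, 0]}
    - {"xyz": [-0.002, 0, 0], "angular": [0, 0, 0]}

```text
clock: 13.2
position: [0.58, 0.1163, 0.0308]
ee_rot: [0.687, 0.726, -0.0, -0.002]
ft_force: [-0.6, 8.6, -1.5]
grip_width: -0.001
grasp_force: 4.0
```

carry_out:
  motion:
    - {"xyz": [-0.002, 0, 0], "angular": [0, 0, 0]}
    - {"xyz": [-0.002, 0, 0], "angular": [0, 0, 0]}

```text
clock: 13.4
position: [0.58, 0.1163, 0.0308]
ee_rot: [0.687, 0.727, 0.001, -0.002]
ft_force: [-0.3, 13.7, -3.1]
grip_width: 0.004
grasp_force: 6.8
```

The tool has stopped at track x ≈ -32 mm, as expected, and the force is rising, so the bolt is home. I'm backing straight off, then up.

carry_out:
  motion:
    - {"xyz": [0.006, 0, 0], "angular": [0, 0, 0]}
    - {"xyz": [0.02, 0, 0], "angular": [0, 0, 0]}
    - {"xyz": [0.05, 0, 0], "angular": [0, 0, 0]}
    - {"xyz": [0.08, 0, -0.02], "angular": [0, 0, 0]}
    - {"xyz": [0.1, 0, -0.06], "angular": [0, 0, 0]}
    - {"xyz": [0.12, 0, -0.1], "angular": [0, 0, 0]}
    - {"xyz": [0.14, 0, -0.14], "angular": [0, 0, 0]}
    - {"xyz": [0.14, 0, -0.18], "angular": [0, 0, 0]}
    - {"xyz": [0.14, 0, -0.18], "angular": [0, 0, 0]}
    - {"xyz": [0.14, 0, -0.18], "angular": [0, 0, 0]}

```text
clock: 14.4
position: [0.5738, 0.2524, 0.2118]
ee_rot: [0.688, 0.726, 0.0, -0.0]
ft_force: [-0.2, -0.2, 0.0]
grip_width: 0.003
grasp_force: 0.0
```

```bash
python3 look.py p3.png
```

```text
tcp track -0.16766011491075725 -0.001662211096688045 0.2096794198846832 [-0.71457737  0.10138323  0.0899843 ]
(270, 181) (272, 148)
knob end x -0.021152034656184607 -0.0002927178994666525
knob end x 0.0029995957522460357 -0.0020001067418879684
```

View pics/p3.png

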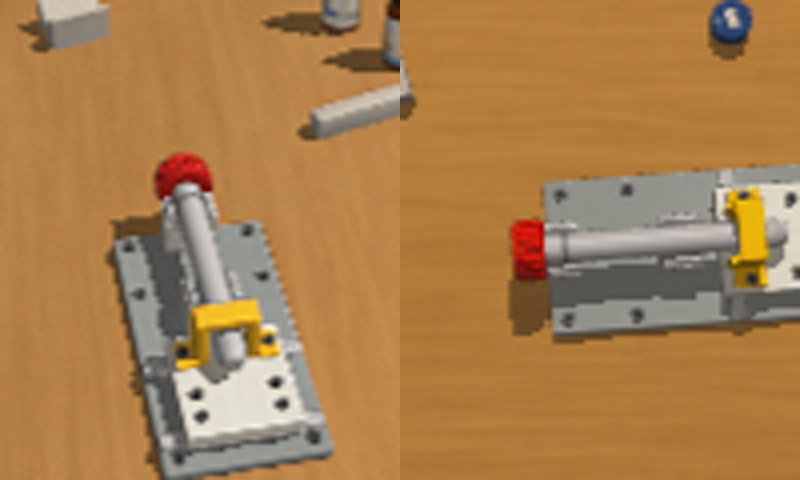

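The bolt is home: the knob is flush with the first saddle (top crop 545,245), and the nose is through the keeper (775,232). The robot is clear.

```bash
python3 -c "
from workcell import *
print(hand_in())"
```

```text
the job is handed in; nothing more can be done
None
```

The bolt is lying fully home in both saddles and through the keeper, with its knob against the first saddle and the gripper clear. I never touched the bystanders, and I handed the job in at about 14.5 s; `hand_in()` returned no verdict.

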